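Balance the centrifuge rotor

ROBOT

A 6-joint arm with a two-finger parallel gripper is mounted at the origin on a cart in front of the work surface, level with it; the furniture and walls round the work are solid. World frame = base frame: x ahead of the robot, y to its left, z up, the work surface at z = 0. Lengths are in m, angles in rad, forces in N, time in s.
With the tool pointing down it reaches from about 0.35 to 0.85 m from the base axis. Payload 8.1 kg.
Tool frame: the origin (TCP) lies between the finger pads; the fingertips stand 19 mm ahead of it and the grasp point (between the pads) is the TCP; z points along the fingers, y is the line along which they close (so a half turn about z gives the same grasp; the last joint's range is limited). The gripper opens to 93 mm and grips with 3 to 60 N. Pads are 15 mm wide; open, the fingers measure 128 mm over their backs; the gripper's body (75 mm by 188 mm) begins 65 mm behind the grasp point.
Start: joints at [-1.311, 0.13, 1.488, -0, 1.523, -0.085], TCP at [0.203, -0.565, 0.238] pointing down, gripper open.
Joint ranges: [-2.96, 2.96], [-0.89, 2.26], [0.02, 2.5], [-1.34, 4.48], [0, 2.73], [-2.66, 2.66]. Speed limits (rad/s): [2.39, 2.39, 2.79, 3.14, 3.14, 3.14].

INTERFACE

Orientations are given as [roll, pitch, yaw] about the fixed x, y, z axes, in that order (R = Rz(yaw) Ry(pitch) Rx(roll)).
In Python, from bench import readout, imaging, finish_job gives the robot as it stands.
- The arm moves only by the tool jog_arm, never from a script. Its argument "targets" is a list of rows, each an object with "dp": the shift along the tool's x, y, z in m, a list of three; "turn": the turn, a rotation vector about the tool's x, y, z in rad, a list of three; "jaw": the closure, from -1 (fully open) to 1 (shut). In form: [{"dp": [tx, ty, tz], "turn": [rx, ry, rz], "jaw": jaw}, ...]. A call has 1 to 8 rows; each row shifts and turns the commanded pose from where the row before left it, along the tool's axes as they then stand; what a row does not reach is not made up. A row lasts 1/12 s, in which the tool goes at most 41.7 mm and 7.16 degrees, less where a joint would pass 70% of its speed; a pose out of reach is approached as far as the arm can. A call is refused whole if a number of a shift passes 0.0417 or a number of a turn 0.125, either way. A call with a gripper value outside its range is refused whole. The fingers move at their own pace and stop on an object; "newtons" is the grip in N (left out, the last holds). Time passes only in rows, so rows that do not move let the fingers close. It gives the time, the measured TCP pose, the force, the opening and the grip force at its end, in the units of the state.
- readout.get_state(): the state, without advancing time (a new reading comes with each control period).
- imaging.get_image(name): name is "scene" or "side" or "wrist"; returns a dict with "img" (480x640x3 uint8, red, green, blue), "fov_y" (degrees; the focal length in pixels is half the picture's height over the tangent of half this angle, whatever the lens; pixels are square), "cx", "cy" (the principal point, pixels), "k1" (the pictures are not rectified: a ray, as slopes to the right and down, at radius r is drawn at 1 + k1 r^2 times it, then the intrinsics apply), "position" and "attitude" of the camera in the world; the wrist camera has in their place "hand_eye" (4x4, takes a point from camera to tool coordinates, whose origin is the TCP and whose axes are the flange's). Camera axes: x right, y up, looking along -z (the intrinsics and any distortion apply to the point x, -y, -z); pixel columns grow to the right and rows downward; lengths in m; the calibration is good to about 2 mm. A picture is of the moment at which its call begins: read the wrist's pose just before it. There is no depth.
- finish_job(): hands the job in; it is judged then, once.
Trained networks look in a picture, given as the dict that the camera call returned (one of the last four; its "shot" number tells which), for a name from the list of things; names that differ only in an ending like _2 or _b are one class to them, and where a whole thing is asked for, a point or a joint stands for the part that bears it (a point fixed in the world has none). Each returns a list of dicts, best first, with "confidence" (0 to 1); they miss things now and then, are a little off and sometimes report something else, mostly with a low value. They report only what shows in the picture. A call takes as long as a camera call.
- imaging.spot_in(thing, picture): "position" ([row, column] in pixels, amid what is visible of it).
- imaging.silhouettes(thing, picture): "pixels" (480x640 bool, what is visible of it) and "position" ([row, column] in pixels, amid what is visible of it).
- imaging.place_of(thing, picture): "position" ([row, column] in pixels: a listed point, or the origin of a listed thing).
The state is a dict: "t": time; "joint_positions": joint angles; "dq": joint speeds; "tau": joint torques, N m; "ee_pos": TCP position; "ee_rot": TCP orientation; "ft_force": force on the tool from outside, world axes, zero at the start; "torque": the same for the moment, N m; "opening": finger opening in m; "finger_force": force on a finger pad.
Only numpy, scipy, OpenCV 4.12 (cv2) and the standard library are available. Lean on these libraries where they do the work, as an engineer would, in place of code of your own. Each camera call takes 0.05 s, during which the arm holds its last target. There are 200 camera calls.

TASK

The centrifuge rotor has been loaded out of balance: no load faces its twin. Rearrange the loads so that the two tall screw-cap tubes stand in opposite buckets, likewise the two thin tubes in grey sleeves, and likewise the two microtube adapters with lifting stems (the empty rack is free for parking one on the way). Finish with all six fully down in the rotor's buckets; keep them upright throughout and leave the jar and the beaker where they are.

Things in the scene. Friction and masses are not known exactly. Their poses are not given: they have to be found in the camera images.
- rotor: Six-place metal rotor 205 mm across on a stand, fixed, does not turn. Origin: on its axis at bench level, z up. Six upright round buckets centred on a 75 mm radius, the first on its +x, then every 60 degrees: bore 42 mm, flat inner floor 15 mm and rim 66 mm above the bench. A load that is home stands on that floor. Central nut up to 75 mm. All are full at the start.
- rack: Empty grey two-place rack, 70 x 136 x 60 mm (long side along its y), fixed. Origin: centre of the underside, z up. Two round holes of 42 mm at y = -32 mm and y = +32 mm, x = 0; a load put in one stands on the base plate 8 mm above the bench; top of rack at 60 mm.
- tube_a: Tall wide tube, ribbed white screw cap 40 mm across, 83 to 106 mm above its underside (106 mm tall in all); grip by the cap. Body 36 mm across, foot tapering to 24 mm over the lowest 14 mm. Origin: centre of the underside, z up its axis. 110 g; one of two alike, interchangeable.
- tube_b: Tall wide tube, ribbed white screw cap 40 mm across, 83 to 106 mm above its underside (106 mm tall in all); grip by the cap. Body 36 mm across, foot tapering to 24 mm over the lowest 14 mm. Origin: centre of the underside, z up its axis. 110 g; one of two alike, interchangeable.
- sleeve_a: Thin tube in a grey reducing sleeve: sleeve top at 70 mm, clear 17 mm neck, small ribbed white cap 23 mm across, 94 to 115 mm above the underside; grip by that cap. Body 36 mm across, foot tapering to 24 mm over the lowest 14 mm. Origin: centre of the underside, z up its axis. 70 g; one of two alike, interchangeable.
- sleeve_b: Thin tube in a grey reducing sleeve: sleeve top at 70 mm, clear 17 mm neck, small ribbed white cap 23 mm across, 94 to 115 mm above the underside; grip by that cap. Body 36 mm across, foot tapering to 24 mm over the lowest 14 mm. Origin: centre of the underside, z up its axis. 70 g; one of two alike, interchangeable.
- adapter_a: Grey microtube adapter: drum 67 mm high, four little white snap lids (to 72 mm) round a central lifting stem 10 mm thick up to 105 mm above the underside (12 mm head over its last 4 mm); grip by the stem, above the lids. Body 36 mm across, foot tapering to 24 mm over the lowest 14 mm. Origin: centre of the underside, z up its axis. 90 g; one of two alike, interchangeable.
- adapter_b: Grey microtube adapter: drum 67 mm high, four little white snap lids (to 72 mm) round a central lifting stem 10 mm thick up to 105 mm above the underside (12 mm head over its last 4 mm); grip by the stem, above the lids. Body 36 mm across, foot tapering to 24 mm over the lowest 14 mm. Origin: centre of the underside, z up its axis. 90 g; one of two alike, interchangeable.
- jar: Bystander: closed dark glass jar, 44 mm across and 80 mm tall, standing on the bench mat. Origin: centre of the underside.
- beaker: Bystander: small clear open beaker, 46 mm across and 52 mm tall, standing on the bench mat. Origin: centre of the underside.

How it is judged:
At the end, for the whole second after the job is handed in: All six loads stand fully down in rotor buckets (underside within 6 mm of the bucket floor, 75 mm +/- 8 mm from the rotor axis, less than 0.2 rad from upright, at rest), and the two loads of each kind are in opposite buckets (more than 140 mm apart; directly opposite is 150 mm) (z of tube_a in the frame of rotor between 0.011 and 0.021 m and horizontal distance between tube_a and rotor between 0.067 and 0.083 m and angle between each of tube_a, tube_b, sleeve_a, sleeve_b, adapter_a, adapter_b's own z axis and vertical below 0.2 rad and linear speed of each of tube_a, tube_b, sleeve_a, sleeve_b, adapter_a, adapter_b below 0.02 m/s and z of tube_b in the frame of rotor between 0.011 and 0.021 m and horizontal distance between tube_b and rotor between 0.067 and 0.083 m and z of sleeve_a in the frame of rotor between 0.011 and 0.021 m and horizontal distance between sleeve_a and rotor between 0.067 and 0.083 m and z of sleeve_b in the frame of rotor between 0.011 and 0.021 m and horizontal distance between sleeve_b and rotor between 0.067 and 0.083 m and z of adapter_a in the frame of rotor between 0.011 and 0.021 m and horizontal distance between adapter_a and rotor between 0.067 and 0.083 m and z of adapter_b in the frame of rotor between 0.011 and 0.021 m and horizontal distance between adapter_b and rotor between 0.067 and 0.083 m and horizontal distance between tube_a and tube_b above 0.14 m and horizontal distance between sleeve_a and sleeve_b above 0.14 m and horizontal distance between adapter_a and adapter_b above 0.14 m); the robot touches nothing.
It fails at once if a load is tipped over (more than 0.7 rad from upright) (angle between any of tube_a, tube_b, sleeve_a, sleeve_b, adapter_a, adapter_b's own z axis and vertical above 0.7 rad).
It fails at once if the jar or the beaker is moved by more than 20 mm or tipped (distance of any of jar, beaker from where it was at the start of the episode above 0.02 m or angle between any of jar, beaker's own z axis and vertical above 0.5 rad).
It also fails if it takes over 109 s, if anything falls off the work surface, if the arm or the gripper's body presses on something with over 40 N, if the wrist force passes 120 N, or if a joint passes its speed limit or range.

## Working session

There is one attempt and no reset: what is moved stays moved. The work goes in short steps, Python scripts to look and compute and a tool call to move; the robot and the scene stay as the last step left them, time stands still between calls to the robot, and variables do not carry over. Pictures are saved under pics/ and viewed, at most 14 in all, crops included, and the job is handed in when it is done.

Besides the shell and the picture viewer there is one more tool, called after "Call:" as name([rows], argument=value, ...), one row to a line, values as JSON. jog_arm: Moves the arm, as the interface text tells. Its arguments: {"type":"object","properties":{"targets":{"type":"array"},"newtons":{"type":"number"}},"required":["targets"]}

```bash
ls; mkdir -p pics
python3 - <<'E'
from bench import readout, imaging
import cv2, json
s=readout.get_state()
print({k:s[k] for k in ('t','ee_pos','ee_rot','opening','ft_force')})
for n in ('scene','side'):
    im=imaging.get_image(n)
    print({k:v for k,v in im.items() if k!='img'})
    cv2.imwrite(f'pics/{n}0.png',im['img'][:,:,::-1])
    for th in ('rotor','rack','tube_a','sleeve_a','adapter_a','jar','beaker'):
        print(th,[(x['position'],round(x['confidence'],2)) for x in imaging.place_of(th,im)])
E
```

```text
pics
{'t': 0.0, 'ee_pos': array([ 0.20267064, -0.5641587 ,  0.2366052 ]), 'ee_rot': array([-3.13975471e+00, -1.23495443e-04,  3.44799146e-01]), 'opening': 0.09289749559405332, 'ft_force': array([-0.55288213, -0.12387286, -0.36646816])}
{'fov_y': 44.307689276834466, 'cx': 308.1588498784118, 'cy': 238.1539227002128, 'k1': -0.08501279005690186, 'position': array([0.08285279, 0.58257494, 0.76902562]), 'attitude': array([ 6.93912817e-01, -1.38890139e-03, -2.33458804e+00]), 'shot': 1}
rotor [([307.0, 234.6], 0.95), ([339.4, 355.3], 0.41)]
rack [([211.9, 358.4], 0.74)]
tube_a [([301.5, 281.1], 0.85), ([264.8, 213.5], 0.81)]
sleeve_a [([267.5, 256.7], 0.79), ([300.0, 181.9], 0.76)]
adapter_a [([336.7, 206.4], 0.92), ([337.6, 258.8], 0.66), ([305.6, 232.7], 0.38)]
jar [([340.4, 351.5], 0.72)]
beaker [([223.6, 215.1], 0.77)]
{'fov_y': 43.678042070889816, 'cx': 327.88192382012835, 'cy': 243.21319467290076, 'k1': -0.11793396810487218, 'position': array([0.30644131, 1.01584889, 0.53324743]), 'attitude': array([ 1.06052594,  0.00736568, -2.91541217]), 'shot': 2}
rotor [([314.1, 292.1], 0.63)]
rack [([229.3, 331.3], 0.96)]
tube_a []
sleeve_a []
adapter_a []
jar [([294.5, 411.3], 0.98)]
beaker [([270.4, 216.1], 0.86)]
```

View pics/scene0.png

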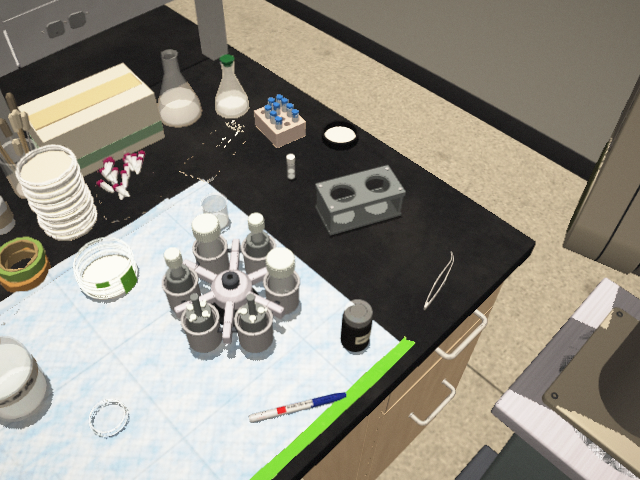

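View pics/side0.png

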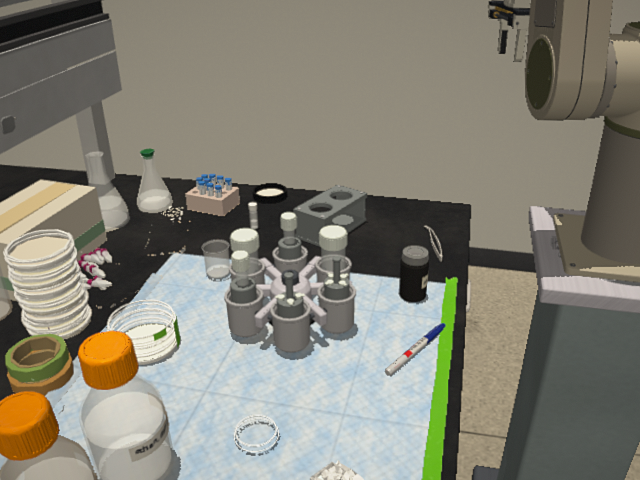

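```bash
cat > h.py <<'E'
import numpy as np, cv2
from scipy.spatial.transform import Rotation as R
from bench import readout, imaging
def cam(im, s=None):
    f=240/np.tan(np.radians(im['fov_y']/2))
    if 'hand_eye' in im:
        T=np.eye(4);T[:3,:3]=R.from_euler('xyz',s['ee_rot']).as_matrix();T[:3,3]=s['ee_pos'];T=T@np.array(im['hand_eye'])
    else:
        T=np.eye(4);T[:3,:3]=R.from_euler('xyz',im['attitude']).as_matrix();T[:3,3]=im['position']
    return f,T
def project(im,P,s=None):
    f,T=cam(im,s); q=(np.atleast_2d(P)-T[:3,3])@T[:3,:3]
    xy=np.c_[q[:,0]/-q[:,2],q[:,1]/q[:,2]]
    xy=xy*(1+im['k1']*(xy**2).sum(1,keepdims=True))
    return np.c_[im['cy']+f*xy[:,1],im['cx']+f*xy[:,0]]   # row,col
def unproj(im,rc,z,s=None):
    f,T=cam(im,s); d=np.array([(rc[1]-im['cx'])/f,(rc[0]-im['cy'])/f]);u=d.copy()
    for _ in range(20): u=d/(1+im['k1']*(u@u))
    v=T[:3,:3]@np.array([u[0],-u[1],-1.]); 
    return T[:3,3]+v*(z-T[2,3])/v[2]
E
python3 - <<'E'
from h import *
obs={'scene':{'rotor':(307,234.6),'rack':(211.9,358.4),'jar':(340.4,351.5),'beaker':(223.6,215.1)},'side':{'rotor':(314.1,292.1),'rack':(229.3,331.3),'jar':(294.5,411.3),'beaker':(270.4,216.1)}}
for n in obs:
    im=imaging.get_image(n)
    for k,v in obs[n].items(): print(n,k,unproj(im,v,0).round(4))
    if n=='scene':
        for k in [(301.5,281.1),(264.8,213.5),(267.5,256.7),(300,181.9),(336.7,206.4),(337.6,258.8)]: print(k,unproj(im,k,.015).round(4))
E
```

```text
scene rotor [0.5227 0.3177 0.    ]
scene rack [0.5265 0.0335 0.    ]
scene jar [0.3568 0.2295 0.    ]
scene beaker [0.6795 0.2334 0.    ]
(301.5, 281.1) [0.4728 0.265  0.015 ]
(264.8, 213.5) [0.6    0.2964 0.015 ]
(267.5, 256.7) [0.5479 0.2496 0.015 ]
(300, 181.9) [0.5799 0.3737 0.015 ]
(336.7, 206.4) [0.5025 0.3859 0.015 ]
(337.6, 258.8) [0.4484 0.331  0.015 ]
side rotor [0.5276 0.313  0.    ]
side rack [0.5297 0.0341 0.    ]
side jar [0.3576 0.2223 0.    ]
side beaker [0.6882 0.2205 0.    ]
```

The rotor sits around pixel (234,287) in scene0. By angle about its axis the buckets hold T(-135°), S(-75°), T(-15°), S(45°), A(105°) and A(165°). The shortest fix parks A(105°) in the rack, then moves S 45→105, T -15→45 and A rack→-15. I'll hold yaw at 90° throughout, so tool dp = [world dy, dx, -dz].

Call:
jog_arm([
  {"dp": [0,0,-0.016],"turn": [0,0,-0.1226],"jaw": -1},
  {"dp": [0,0,-0.016],"turn": [0,0,-0.1226],"jaw": -1},
  {"dp": [0,0,-0.016],"turn": [0,0,-0.1226],"jaw": -1},
  {"dp": [0,0,-0.016],"turn": [0,0,-0.1226],"jaw": -1},
  {"dp": [0,0,-0.016],"turn": [0,0,-0.1226],"jaw": -1},
  {"dp": [0,0,-0.016],"turn": [0,0,-0.1226],"jaw": -1},
  {"dp": [0,0,-0.016],"turn": [0,0,-0.1226],"jaw": -1},
  {"dp": [0,0,-0.016],"turn": [0,0,-0.1226],"jaw": -1},
])

```text
t: 1.57
ee_pos: [0.2028, -0.5646, 0.3664]
ee_rot: [3.142, 0.0, 1.332]
ft_force: [0.6, 0.5, 0.4]
opening: 0.0928
finger_force: 0.0
```

Call:
jog_arm([
  {"dp": [0,0,-0.016],"turn": [0,0,-0.1226],"jaw": -1},
  {"dp": [0,0,-0.016],"turn": [0,0,-0.1226],"jaw": -1},
  {"dp": [0.034,0.0124,0],"turn": [0,0,0],"jaw": -1},
  {"dp": [0.034,0.0124,0],"turn": [0,0,0],"jaw": -1},
  {"dp": [0.034,0.0124,0],"turn": [0,0,0],"jaw": -1},
  {"dp": [0.034,0.0124,0],"turn": [0,0,0],"jaw": -1},
  {"dp": [0.034,0.0124,0],"turn": [0,0,0],"jaw": -1},
  {"dp": [0.034,0.0124,0],"turn": [0,0,0],"jaw": -1},
])

```text
t: 2.23
ee_pos: [0.2774, -0.3591, 0.3976]
ee_rot: [3.141, 0.0, 1.57]
ft_force: [0.2, 0.4, 0.4]
opening: 0.0929
finger_force: 0.0
```

Call:
jog_arm([
  {"dp": [0.036,0.0124,0],"turn": [0,0,0],"jaw": -1},
  {"dp": [0.036,0.0124,0],"turn": [0,0,0],"jaw": -1},
  {"dp": [0.036,0.0124,0],"turn": [0,0,0],"jaw": -1},
  {"dp": [0.036,0.0124,0],"turn": [0,0,0],"jaw": -1},
  {"dp": [0.036,0.0124,0],"turn": [0,0,0],"jaw": -1},
  {"dp": [0.036,0.0124,0],"turn": [0,0,0],"jaw": -1},
  {"dp": [0.036,0.0124,0],"turn": [0,0,0],"jaw": -1},
  {"dp": [0.036,0.0124,0],"turn": [0,0,0],"jaw": -1},
])

```text
t: 2.9
ee_pos: [0.3765, -0.0708, 0.398]
ee_rot: [3.14, 0.0, 1.571]
ft_force: [1.5, -1.1, 0.6]
opening: 0.0928
finger_force: 0.0
```

Call:
jog_arm([
  {"dp": [0.036,0.0124,0],"turn": [0,0,0],"jaw": -1},
  {"dp": [0.036,0.0124,0],"turn": [0,0,0],"jaw": -1},
  {"dp": [0.036,0.0124,0],"turn": [0,0,0],"jaw": -1},
  {"dp": [0.036,0.0124,0],"turn": [0,0,0],"jaw": -1},
  {"dp": [0.036,0.0124,0],"turn": [0,0,0],"jaw": -1},
  {"dp": [0.036,0.0124,0],"turn": [0,0,0],"jaw": -1},
  {"dp": [0.036,0.0124,0],"turn": [0,0,0],"jaw": -1},
  {"dp": [0,0,0],"turn": [0,0,0],"jaw": -1},
])

```text
t: 3.57
ee_pos: [0.4637, 0.1846, 0.396]
ee_rot: [-3.139, -0.002, 1.576]
ft_force: [-0.2, -0.4, -0.0]
opening: 0.0929
finger_force: 0.0
```

Run:
```python
from h import *
s=readout.get_state(); im=imaging.get_image('wrist')
print(s['t'],s['ee_pos'],s['ee_rot']); print({k:v for k,v in im.items() if k!='img'})
cv2.imwrite('pics/w1.png',im['img'][:,:,::-1])
for th in ('rotor','tube_a','sleeve_a','adapter_a','rack','jar'):
    for x in imaging.place_of(th,im): print(th,x['position'],round(x['confidence'],2),unproj(im,x['position'],.015 if '_' in th else 0,s).round(4))
```

```text
3.5667 [0.4636549  0.1845992  0.39595536] [-3.13925768e+00 -1.51410238e-03  1.57557153e+00]
{'fov_y': 70.87920172046334, 'cx': 318.1926993901477, 'cy': 240.1537764897769, 'k1': -0.05073290681976764, 'hand_eye': array([[-1.40501769e-04,  9.68346449e-01,  2.49609966e-01,
         6.89311683e-02],
       [ 9.99999819e-01, -9.81966150e-06,  6.00979922e-04,
        -1.44143660e-04],
       [ 5.84407859e-04,  2.49610006e-01, -9.68346273e-01,
        -1.46994538e-01],
       [ 0.00000000e+00,  0.00000000e+00,  0.00000000e+00,
         1.00000000e+00]]), 'shot': 5}
rotor [113.8, 364.2] 0.68 [0.5319 0.3138 0.    ]
tube_a [123.1, 412.1] 0.95 [0.6024 0.2997 0.015 ]
tube_a [144.7, 324.6] 0.7 [0.4716 0.2672 0.015 ]
sleeve_a [161.0, 375.7] 0.95 [0.55   0.2435 0.015 ]
sleeve_a [74.2, 401.0] 0.82 [0.5819 0.3679 0.015 ]
adapter_a [56.8, 349.5] 0.76 [0.5064 0.3906 0.015 ]
adapter_a [102.0, 312.8] 0.68 [0.4537 0.3283 0.015 ]
rack [287.1, 357.0] 0.95 [0.53   0.0309 0.    ]
jar [171.6, 250.1] 0.85 [0.354  0.2259 0.    ]
```

View pics/w1.png

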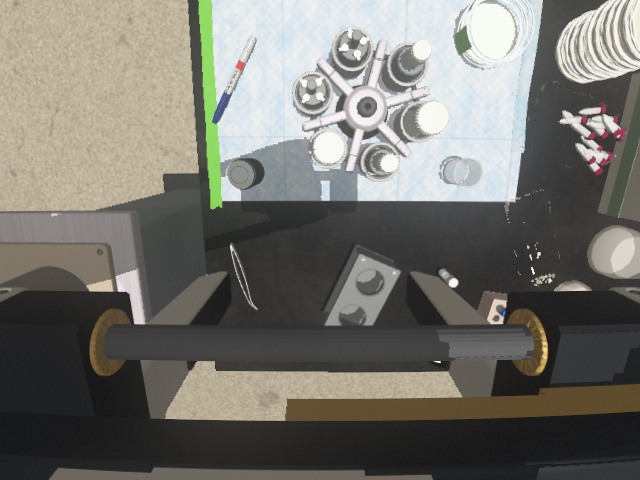

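Call:
jog_arm([
  {"dp": [0.03,0.025,0],"turn": [0,0,0],"jaw": -1},
  {"dp": [0.03,0.025,0],"turn": [0,0,0],"jaw": -1},
  {"dp": [0.0154,0.014,0],"turn": [0,0,0],"jaw": -0.5},
  {"dp": [0,0,0],"turn": [0,0,0],"jaw": -0.5},
  {"dp": [0,0,0],"turn": [0,0,0],"jaw": -0.5},
])

```text
t: 4.33
ee_pos: [0.5275, 0.2542, 0.3971]
ee_rot: [-3.14, 0.001, 1.57]
ft_force: [-0.2, -0.3, 0.7]
opening: 0.0773
finger_force: 0.0
```

```bash
cat >> h.py <<'E'
def fit_rotor(views,z=.066):
    # rim circle points hand-free: refine from detections of loads (class centre at z=.015)
    from scipy.optimize import least_squares
    def res(p):
        out=[]
        for xy,w in views:
            a=p[2]+np.radians(60)*np.arange(6); B=np.c_[p[0]+.075*np.cos(a),p[1]+.075*np.sin(a)]
            d=B-np.array(xy); i=(d**2).sum(1).argmin(); out+=list(d[i]*w)
        return np.array(out)
    r=least_squares(res,[.5277,.316,np.radians(-14)],loss='soft_l1',f_scale=.003); return r.x, np.abs(r.fun).max()
E
python3 - <<'E'
from h import *
s=readout.get_state(); im=imaging.get_image('wrist')
print(s['t'],s['ee_pos'],s['ee_rot'],s['opening'])
v=[]
for th in ('rotor','tube_a','sleeve_a','adapter_a','rack'):
    for x in imaging.place_of(th,im):
        p=unproj(im,x['position'],.015 if '_' in th else 0,s); print(th,x['position'],round(x['confidence'],2),p.round(4))
        if '_' in th: v.append((p[:2],x['confidence']))
p,e=fit_rotor(v); print(p,np.degrees(p[2]),e)
o=im['img'][:,:,::-1].copy()
t=np.linspace(0,2*np.pi,60)
for k in range(6):
    a=p[2]+k*np.pi/3; c=p[:2]+.075*np.array([np.cos(a),np.sin(a)])
    q=project(im,np.c_[c[0]+.021*np.cos(t),c[1]+.021*np.sin(t),0*t+.066],s)[:,::-1]
    cv2.polylines(o,[np.int32(q*8)],True,(0,0,255),1,cv2.LINE_AA,3)
cv2.imwrite('pics/w2.png',cv2.resize(o[60:360,180:560],None,fx=2,fy=2,interpolation=cv2.INTER_CUBIC))
E
```

```text
4.3333 [0.5274989  0.25422678 0.39705162] [-3.14041714e+00  6.24490308e-04  1.57033290e+00] 0.07733344339193948
rotor [215.0, 211.8] 0.56 [0.3516 0.2254 0.    ]
tube_a [168.1, 370.8] 0.88 [0.6076 0.3012 0.015 ]
tube_a [190.3, 283.4] 0.86 [0.4722 0.267  0.015 ]
sleeve_a [203.5, 329.9] 0.89 [0.545  0.2462 0.015 ]
sleeve_a [117.9, 352.3] 0.63 [0.5775 0.3748 0.015 ]
adapter_a [144.8, 268.9] 0.82 [0.4518 0.336  0.015 ]
adapter_a [107.2, 306.5] 0.65 [0.5093 0.39   0.015 ]
rack [321.0, 318.6] 0.64 [0.5272 0.0339 0.    ]
[ 0.52625559  0.3191778  -0.25242516] -14.462896179841596 0.007715809441881696
```

View pics/w2.png

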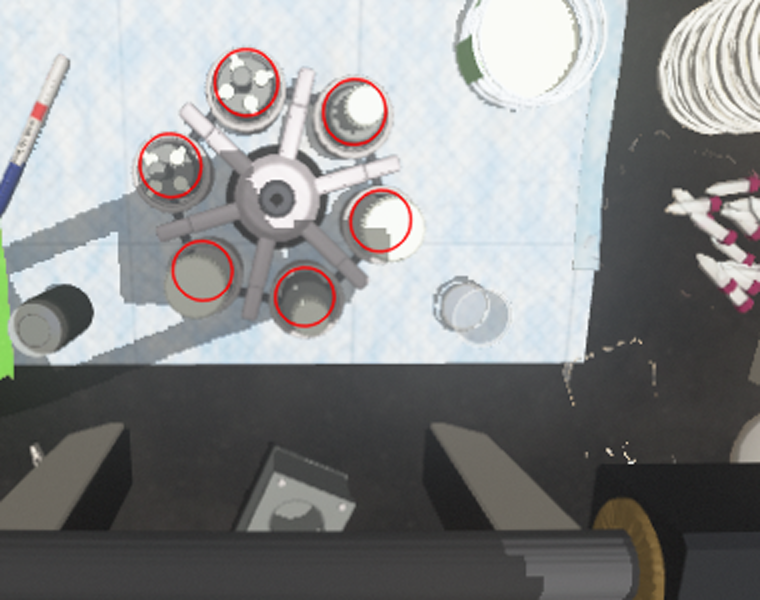

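Run:
```python
from h import *
s=readout.get_state(); im=imaging.get_image('wrist')
f=lambda c,r,z:unproj(im,(60+r/2,180+c/2),z,s).round(4)
print('nut',f(277,199,.075),'A1 head',f(241,75,.12),'S2 cap',f(362,103,.13),'A2',f(161,155,.12),'T2',f(393,228,.121))
p=np.array([.5263,.3192]);
for k,n in enumerate(['T2','S2','A1','A2','T1','S1']):
    a=np.radians(-14.5+60*k);print(n,(p+.075*np.array([np.cos(a),np.sin(a)])).round(4))
ob=cv2.cvtColor(im['img'],cv2.COLOR_RGB2GRAY)
big=cv2.resize(ob[60:360,180:560],None,fx=4,fy=4,interpolation=cv2.INTER_CUBIC)
c=cv2.HoughCircles(cv2.medianBlur(big,9),cv2.HOUGH_GRADIENT,1.5,100,param1=80,param2=30,minRadius=55,maxRadius=95)
for x in (c[0] if c is not None else []): print(x, f(x[0]/2,x[1]/2,.066))
# scene rack holes
sc=imaging.get_image('scene')
for q in ((192,343),(183,377.5)): print('hole scene',unproj(sc,q,.06).round(4))
cv2.imwrite('pics/rack.png',cv2.resize(sc['img'][150:250,300:420,::-1],None,fx=5,fy=5,interpolation=cv2.INTER_CUBIC))
```

```text
nut [0.5275 0.3151 0.075 ] A1 head [0.5061 0.3879 0.12  ] S2 cap [0.577  0.3709 0.13  ] A2 [0.4569 0.3422 0.12  ] T2 [0.5994 0.2983 0.121 ]
T2 [0.5989 0.3004]
S2 [0.5789 0.3727]
A1 [0.5063 0.3915]
A2 [0.4537 0.338 ]
T1 [0.4737 0.2657]
S1 [0.5463 0.2469]
[492.75 177.75  72.7 ] [0.507  0.3873 0.066 ]
[1412.25  170.25   94.15] [0.821  0.3934 0.066 ]
[704.25 228.75  66.1 ] [0.5783 0.371  0.066 ]
[551.25 404.25  94.15] [0.5265 0.3128 0.066 ]
[350.25 350.25  77.65] [0.4573 0.3312 0.066 ]
[786.75 456.75  59.35] [0.6091 0.2949 0.066 ]
[920.25 609.75  56.95] [0.6596 0.2406 0.066 ]
[ 66.75 662.25  55.9 ] [0.3493 0.2217 0.066 ]
[1515.75  146.25   94.15] [0.8571 0.4022 0.066 ]
[618.75 296.25  94.15] [0.5496 0.3489 0.066 ]
[1455.75  296.25   90.85] [0.8425 0.3521 0.066 ]
[612.75 591.75  75.4 ] [0.5485 0.2471 0.066 ]
[363.75 216.75  77.65] [0.4633 0.375  0.066 ]
[482.25 326.25  80.95] [0.5029 0.339  0.066 ]
[1479.75  450.75   65.8 ] [0.8595 0.2989 0.066 ]
[1008.75  132.75   84.25] [0.6799 0.4025 0.066 ]
[683.25 374.25  74.35] [0.5721 0.323  0.066 ]
[419.25 537.75  66.55] [0.4796 0.2665 0.066 ]
[1304.25  273.75   94.15] [0.7867 0.3585 0.066 ]
hole scene [0.5405 0.0621 0.06  ]
hole scene [0.5148 0.0042 0.06  ]
```

View pics/rack.png

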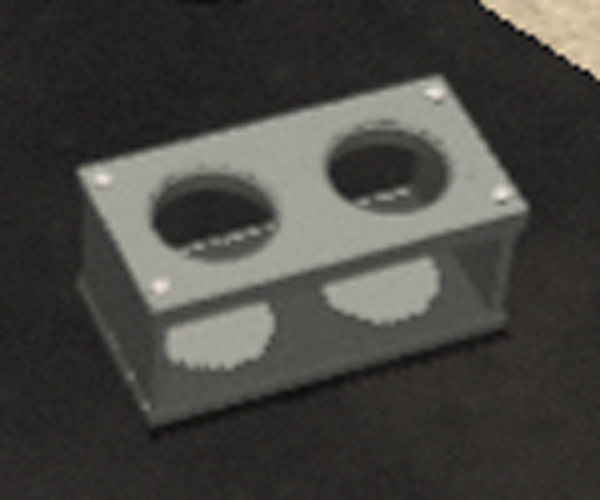

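The rotor centre is about (0.527, 0.3165) with phase -14.5°. The near rack hole H1 is at crop (216,217), about (0.541, 0.062). Next I'll go above the 105° adapter.

Call:
jog_arm([
  {"dp": [0.017,-0.0026,0.028],"turn": [0,0,0],"jaw": 0.25},
  {"dp": [0.017,-0.0026,0.028],"turn": [0,0,0],"jaw": 0.25},
  {"dp": [0.017,-0.0026,0.028],"turn": [0,0,0],"jaw": 0.25},
  {"dp": [0.017,-0.0026,0.028],"turn": [0,0,0],"jaw": 0.25},
  {"dp": [0.017,-0.0026,0.028],"turn": [0,0,0],"jaw": 0.25},
  {"dp": [0.017,-0.0026,0.028],"turn": [0,0,0],"jaw": 0.25},
  {"dp": [0.017,-0.0025,0.028],"turn": [0,0,0],"jaw": 0.25},
  {"dp": [0.015,-0.0025,0.028],"turn": [0,0,0],"jaw": 0.25},
])

```text
t: 5.4
ee_pos: [0.5062, 0.3895, 0.1726]
ee_rot: [3.141, -0.0, 1.571]
ft_force: [-0.2, -0.1, -0.3]
opening: 0.0349
finger_force: 0.0
```

Call:
jog_arm([
  {"dp": [0,0,0],"turn": [0,0,0],"jaw": 0.25},
  {"dp": [0,0,0],"turn": [0,0,0],"jaw": 0.25},
])

```text
t: 5.57
ee_pos: [0.505, 0.3882, 0.1715]
ee_rot: [-3.138, 0.003, 1.572]
ft_force: [-0.7, -0.6, 1.2]
opening: 0.0345
finger_force: 0.0
```

Run:
```python
from h import *
s=readout.get_state(); im=imaging.get_image('wrist')
print(s['t'],s['ee_pos'],s['ee_rot'],s['opening'])
for th in ('adapter_a',):
    for x in imaging.place_of(th,im)+imaging.spot_in(th,im):
        print(th,x['position'],round(x['confidence'],2),unproj(im,x['position'],.015,s).round(4))
o=im['img'][:,:,::-1].copy()
t=np.linspace(0,2*np.pi,60)
for c,r,z in (((.507,.3888),.021,.066),((.507,.3888),.006,.12)):
    q=project(im,np.c_[c[0]+r*np.cos(t),c[1]+r*np.sin(t),0*t+z],s)[:,::-1]
    cv2.polylines(o,[np.int32(q*8)],True,(0,0,255),1,cv2.LINE_AA,3)
cv2.imwrite('pics/w3.png',o)
```

```text
5.5667 [0.50501268 0.38824641 0.1715028 ] [-3.13786482e+00  2.64729064e-03  1.57220080e+00] 0.03450779469261242
adapter_a [229.4, 320.4] 0.78 [0.5061 0.3888 0.015 ]
adapter_a [244.1, 319.2] 0.9 [0.5051 0.3747 0.015 ]
adapter_a [287.6, 242.8] 0.44 [0.4311 0.3308 0.015 ]
```

View pics/w3.png

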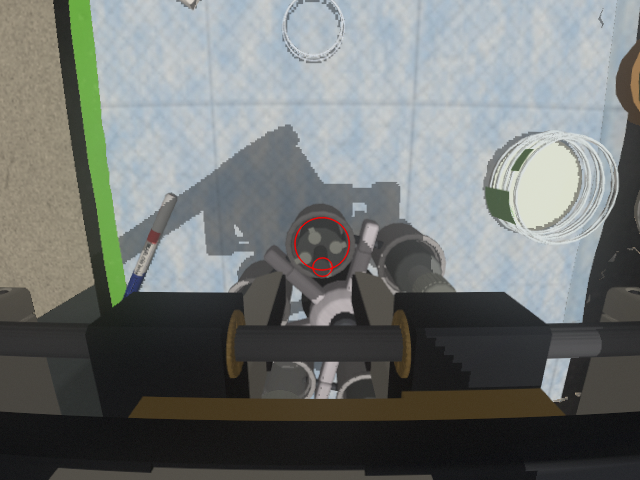

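The red rim and stem-head circles lie on the adapter near (321,243), so the position is confirmed. I'll descend and grip.

Call:
jog_arm([
  {"dp": [0.0005,0.0015,0.02],"turn": [0,0,0],"jaw": 0.25},
  {"dp": [0,0,0.02],"turn": [0,0,0],"jaw": 0.25},
  {"dp": [0,0,0.015],"turn": [0,0,0],"jaw": 0.25},
  {"dp": [0,0,0.007],"turn": [0,0,0],"jaw": 0.25},
  {"dp": [0,0,0],"turn": [0,0,0],"jaw": 1},
  {"dp": [0,0,0],"turn": [0,0,0],"jaw": 1},
  {"dp": [0,0,0],"turn": [0,0,0],"jaw": 1},
  {"dp": [0,0,0],"turn": [0,0,0],"jaw": 1},
], newtons=20)

```text
t: 6.38
ee_pos: [0.5092, 0.3897, 0.1137]
ee_rot: [3.139, -0.002, 1.571]
ft_force: [0.5, 0.4, 0.5]
opening: 0.0126
finger_force: 0.0
```

Call:
jog_arm([
  {"dp": [0,0,0],"turn": [0,0,0],"jaw": 1},
  {"dp": [0,0,0],"turn": [0,0,0],"jaw": 1},
  {"dp": [0,0,0],"turn": [0,0,0],"jaw": 1},
  {"dp": [0,0,0],"turn": [0,0,0],"jaw": 1},
])

```text
t: 6.72
ee_pos: [0.5088, 0.3899, 0.1135]
ee_rot: [3.14, -0.002, 1.571]
ft_force: [-0.8, -0.5, 5.9]
opening: 0.0099
finger_force: 20.0
```

Call:
jog_arm([
  {"dp": [0,0,-0.01],"turn": [0,0,0],"jaw": 1},
  {"dp": [0,0,-0.03],"turn": [0,0,0],"jaw": 1},
  {"dp": [0,0,-0.035],"turn": [0,0,0],"jaw": 1},
  {"dp": [0,0,-0.035],"turn": [0,0,0],"jaw": 1},
  {"dp": [0,0,-0.03],"turn": [0,0,0],"jaw": 1},
  {"dp": [0,0,0],"turn": [0,0,0],"jaw": 1},
])

```text
t: 7.22
ee_pos: [0.5108, 0.391, 0.2614]
ee_rot: [3.131, -0.007, 1.571]
ft_force: [0.5, 1.0, 0.4]
opening: 0.0101
finger_force: 20.0
```

Call:
jog_arm([
  {"dp": [-0.02,0.002,0],"turn": [0,0,0],"jaw": 1},
  {"dp": [-0.035,0.0035,0],"turn": [0,0,0],"jaw": 1},
  {"dp": [-0.036,0.0035,0],"turn": [0,0,0],"jaw": 1},
  {"dp": [-0.036,0.0035,0],"turn": [0,0,0],"jaw": 1},
  {"dp": [-0.036,0.0035,0],"turn": [0,0,0],"jaw": 1},
  {"dp": [-0.036,0.0035,0],"turn": [0,0,0],"jaw": 1},
  {"dp": [-0.036,0.0035,0],"turn": [0,0,0],"jaw": 1},
  {"dp": [-0.036,0.0035,0],"turn": [0,0,0],"jaw": 1},
])

```text
t: 7.88
ee_pos: [0.5343, 0.1166, 0.2518]
ee_rot: [3.141, 0.0, 1.571]
ft_force: [0.6, 0.3, -0.7]
opening: 0.0097
finger_force: 20.0
```

Call:
jog_arm([
  {"dp": [-0.036,0.0035,0],"turn": [0,0,0],"jaw": 1},
  {"dp": [-0.02,0.0015,0],"turn": [0,0,0],"jaw": 1},
  {"dp": [0,0,0],"turn": [0,0,0],"jaw": 1},
  {"dp": [0,0,0],"turn": [0,0,0],"jaw": 1},
])

```text
t: 8.22
ee_pos: [0.5396, 0.0612, 0.2518]
ee_rot: [-3.142, -0.0, 1.568]
ft_force: [-0.7, 0.3, -0.9]
opening: 0.0099
finger_force: 20.0
```

Run:
```python
from h import *
s=readout.get_state(); im=imaging.get_image('wrist')
print(s['t'],s['ee_pos'],s['ee_rot'],s['opening'])
o=im['img'][:,:,::-1].copy()
t=np.linspace(0,2*np.pi,60)
for c,r,z in (((.541,.0623),.021,.06),((.515,.0038),.021,.06)):
    q=project(im,np.c_[c[0]+r*np.cos(t),c[1]+r*np.sin(t),0*t+z],s)[:,::-1]
    cv2.polylines(o,[np.int32(q*8)],True,(0,0,255),1,cv2.LINE_AA,3)
cv2.imwrite('pics/w4.png',o)
```

```text
8.2167 [0.53957906 0.061173   0.25175131] [-3.14154976e+00 -2.06162688e-04  1.56821012e+00] 0.009908493553752286
```

View pics/w4.png

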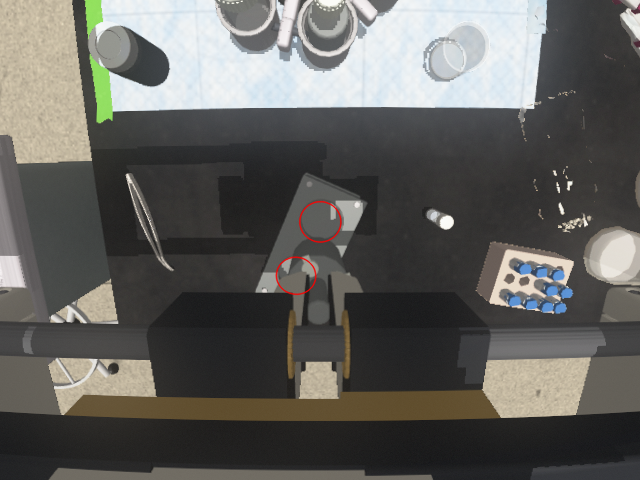

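The held adapter hides H2, and H1 is in shadow at (320,220). I'll take a contrast-stretched crop.

Run:
```python
import cv2,numpy as np
from h import *
s=readout.get_state(); im=imaging.get_image('wrist')
g=im['img'][160:310,240:390,::-1].astype(float)
g=255*(np.clip(g,0,130)/130)**.5
o=cv2.resize(g.astype(np.uint8),None,fx=4,fy=4,interpolation=cv2.INTER_CUBIC)
t=np.linspace(0,2*np.pi,60);c=(.541,.0623)
q=project(im,np.c_[c[0]+.021*np.cos(t),c[1]+.021*np.sin(t),0*t+.06],s)[:,::-1]
q=(q-[240,160])*4
cv2.polylines(o,[np.int32(q)],True,(0,0,255),1)
cv2.imwrite('pics/w5.png',o)
```

```text
(no output)
```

View pics/w5.png

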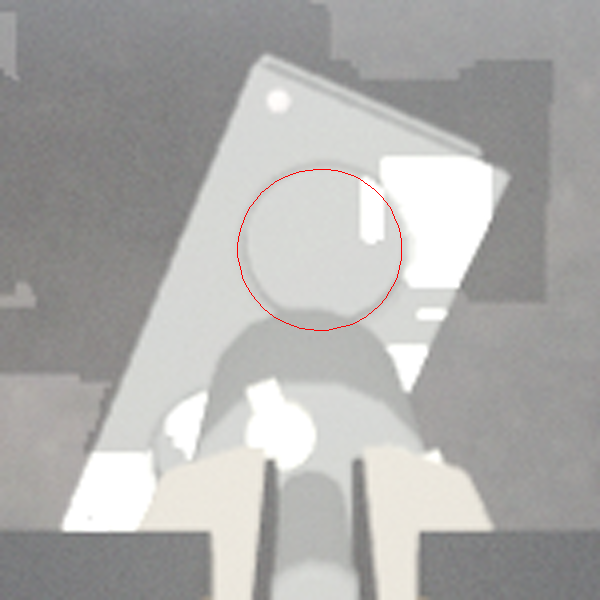

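Call:
jog_arm([
  {"dp": [0.0025,0.003,0.02],"turn": [0,0,0],"jaw": 1},
  {"dp": [0,0,0.025],"turn": [0,0,0],"jaw": 1},
  {"dp": [0,0,0.025],"turn": [0,0,0],"jaw": 1},
  {"dp": [0,0,0.015],"turn": [0,0,0],"jaw": 1},
  {"dp": [0,0,0.01],"turn": [0,0,0],"jaw": 1},
  {"dp": [0,0,0.01],"turn": [0,0,0],"jaw": 1},
  {"dp": [0,0,0.005],"turn": [0,0,0],"jaw": 1},
  {"dp": [0,0,0],"turn": [0,0,0],"jaw": 1},
])

```text
t: 8.98
ee_pos: [0.5423, 0.0652, 0.1409]
ee_rot: [-3.141, -0.0, 1.572]
ft_force: [0.7, -0.3, 0.1]
opening: 0.0096
finger_force: 20.0
```

Call:
jog_arm([
  {"dp": [0,0,0.008],"turn": [0,0,0],"jaw": 1},
  {"dp": [0,0,0.008],"turn": [0,0,0],"jaw": 1},
  {"dp": [0,0,0.007],"turn": [0,0,0],"jaw": 1},
  {"dp": [0,0,0.006],"turn": [0,0,0],"jaw": 1},
  {"dp": [0,0,0.003],"turn": [0,0,0],"jaw": 1},
  {"dp": [0,0,0],"turn": [0,0,0],"jaw": 1},
])

```text
t: 9.48
ee_pos: [0.5419, 0.0646, 0.1085]
ee_rot: [-3.14, 0.0, 1.571]
ft_force: [0.4, -0.9, -0.6]
opening: 0.01
finger_force: 20.0
```

Call:
jog_arm([
  {"dp": [0,0,0],"turn": [0,0,0],"jaw": 0.2},
  {"dp": [0,0,0],"turn": [0,0,0],"jaw": 0.2},
  {"dp": [0,0,0],"turn": [0,0,0],"jaw": 0.2},
  {"dp": [0,0,-0.01],"turn": [0,0,0],"jaw": 0.2},
  {"dp": [0,0,-0.03],"turn": [0,0,0],"jaw": 0.2},
  {"dp": [0,0,-0.035],"turn": [0,0,0],"jaw": 0.2},
  {"dp": [0,0,-0.035],"turn": [0,0,0],"jaw": 0.2},
  {"dp": [0,0,0],"turn": [0,0,0],"jaw": 0.2},
])

```text
t: 10.15
ee_pos: [0.5466, 0.0649, 0.2296]
ee_rot: [3.128, -0.0, 1.571]
ft_force: [1.3, 0.2, 0.9]
opening: 0.0375
finger_force: 0.0
```

Call:
jog_arm([
  {"dp": [0.033,0.0042,0],"turn": [0,0,0],"jaw": 0.2},
  {"dp": [0.034,0.0042,0],"turn": [0,0,0],"jaw": 0.2},
  {"dp": [0.034,0.0042,0],"turn": [0,0,0],"jaw": 0.2},
  {"dp": [0.034,0.0042,0],"turn": [0,0,0],"jaw": 0.2},
  {"dp": [0.034,0.0042,0],"turn": [0,0,0],"jaw": 0.2},
  {"dp": [0.034,0.0042,0],"turn": [0,0,0],"jaw": 0.2},
  {"dp": [0.034,0.0042,0],"turn": [0,0,0],"jaw": 0.2},
  {"dp": [0.034,0.0042,0],"turn": [0,0,0],"jaw": 0.2},
])

```text
t: 10.82
ee_pos: [0.5764, 0.3376, 0.2208]
ee_rot: [3.14, -0.001, 1.571]
ft_force: [1.1, -0.8, 1.1]
opening: 0.0375
finger_force: 0.0
```

Call:
jog_arm([
  {"dp": [0.034,0.004,0.01],"turn": [0,0,0],"jaw": 0.2},
  {"dp": [0,0,0.02],"turn": [0,0,0],"jaw": 0.2},
  {"dp": [0,0,0],"turn": [0,0,0],"jaw": 0.2},
  {"dp": [0,0,0],"turn": [0,0,0],"jaw": 0.2},
])

```text
t: 11.15
ee_pos: [0.5793, 0.3693, 0.1885]
ee_rot: [-3.139, 0.002, 1.571]
ft_force: [0.4, -0.2, 0.6]
opening: 0.0373
finger_force: 0.0
```

Run:
```python
from h import *
s=readout.get_state(); im=imaging.get_image('wrist')
print(s['t'],s['ee_pos'],s['ee_rot'],s['opening'])
for th in ('sleeve_a','adapter_a','tube_a'):
    for x in imaging.place_of(th,im):
        print(th,x['position'],round(x['confidence'],2),unproj(im,x['position'],.015,s).round(4))
o=im['img'][:,:,::-1].copy()
t=np.linspace(0,2*np.pi,60)
for c,r,z in (((.5796,.370),.021,.066),((.507,.3888),.021,.066),((.5796,.370),.0115,.13)):
    q=project(im,np.c_[c[0]+r*np.cos(t),c[1]+r*np.sin(t),0*t+z],s)[:,::-1]
    cv2.polylines(o,[np.int32(q*8)],True,(0,0,255),1,cv2.LINE_AA,3)
cv2.imwrite('pics/w6.png',cv2.resize(o[130:380,160:480],None,fx=2,fy=2))
sc=imaging.get_image('scene')
for x in imaging.place_of('adapter_a',sc): print('scene',x['position'],round(x['confidence'],2),unproj(sc,x['position'],.008).round(4))
```

```text
11.15 [0.5792744  0.3692646  0.18848384] [-3.13889905e+00  1.84839111e-03  1.57143007e+00] 0.0373193316794772
sleeve_a [225.9, 318.9] 0.84 [0.5792 0.3696 0.015 ]
adapter_a [259.9, 194.2] 0.93 [0.4538 0.3346 0.015 ]
tube_a [291.4, 341.8] 0.79 [0.6027 0.3011 0.015 ]
scene [334.3, 256.7] 0.75 [0.4582 0.3273 0.008 ]
scene [213.1, 344.7] 0.6 [0.5364 0.0586 0.008 ]
```

View pics/w6.png

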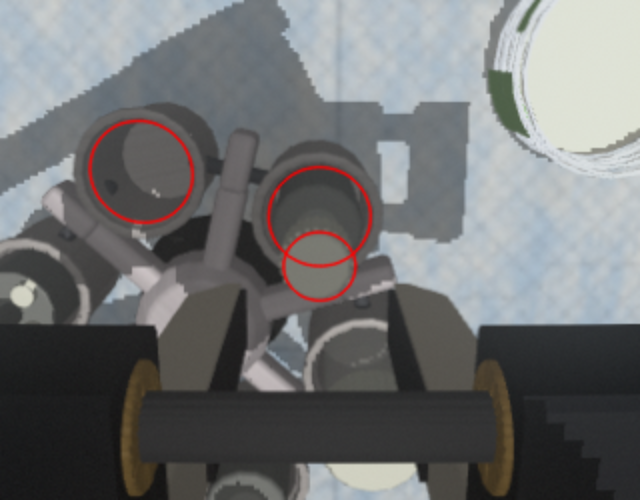

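The circles match: the sleeve rim is at crop (320,215), its cap at (320,268), and the empty 105° bucket at (142,172). The adapter is in the rack. I'll grip the sleeve.

Call:
jog_arm([
  {"dp": [0.0005,0,0.025],"turn": [0,0,0],"jaw": 0.2},
  {"dp": [0,0,0.025],"turn": [0,0,0],"jaw": 0.2},
  {"dp": [0,0,0.014],"turn": [0,0,0],"jaw": 0.2},
  {"dp": [0,0,0.006],"turn": [0,0,0],"jaw": 0.2},
  {"dp": [0,0,0],"turn": [0,0,0],"jaw": 0.2},
  {"dp": [0,0,0],"turn": [0,0,0],"jaw": 1},
  {"dp": [0,0,0],"turn": [0,0,0],"jaw": 1},
  {"dp": [0,0,0],"turn": [0,0,0],"jaw": 1},
], newtons=20)

```text
t: 12.12
ee_pos: [0.5812, 0.3707, 0.1217]
ee_rot: [3.139, -0.001, 1.571]
ft_force: [-1.5, -0.4, 1.1]
opening: 0.0218
finger_force: 20.2
```

Call:
jog_arm([
  {"dp": [0,0,0],"turn": [0,0,0],"jaw": 1},
  {"dp": [0,0,0],"turn": [0,0,0],"jaw": 1},
  {"dp": [0,0,0],"turn": [0,0,0],"jaw": 1},
])

```text
t: 12.37
ee_pos: [0.581, 0.3708, 0.1216]
ee_rot: [3.139, -0.001, 1.571]
ft_force: [-1.1, 0.3, 5.1]
opening: 0.0222
finger_force: 20.0
```

Call:
jog_arm([
  {"dp": [0,0,-0.01],"turn": [0,0,0],"jaw": 1},
  {"dp": [0,0,-0.03],"turn": [0,0,0],"jaw": 1},
  {"dp": [0,0,-0.03],"turn": [0,0,0],"jaw": 1},
  {"dp": [0,0,-0.01],"turn": [0,0,0],"jaw": 1},
  {"dp": [0.005,-0.022,0],"turn": [0,0,0],"jaw": 1},
  {"dp": [0.007,-0.025,0],"turn": [0,0,0],"jaw": 1},
  {"dp": [0.0065,-0.025,0],"turn": [0,0,0],"jaw": 1},
  {"dp": [0,0,0],"turn": [0,0,0],"jaw": 1},
])

```text
t: 13.03
ee_pos: [0.5044, 0.3901, 0.1993]
ee_rot: [-3.139, -0.0, 1.573]
ft_force: [-0.6, -1.0, -0.7]
opening: 0.0221
finger_force: 20.0
```

Call:
jog_arm([
  {"dp": [0,0,0],"turn": [0,0,0],"jaw": 1},
  {"dp": [0,0,0],"turn": [0,0,0],"jaw": 1},
])

```text
t: 13.2
ee_pos: [0.5086, 0.3887, 0.1997]
ee_rot: [3.141, 0.0, 1.571]
ft_force: [-0.1, 0.2, -0.4]
opening: 0.0218
finger_force: 20.0
```

Run:
```python
from h import *
s=readout.get_state(); im=imaging.get_image('wrist')
print(s['t'],s['ee_pos'],s['ee_rot'],s['opening'])
for th in ('sleeve_a',):
    for x in imaging.place_of(th,im):
        print(th,x['position'],round(x['confidence'],2),unproj(im,x['position'],.095,s).round(4))
o=im['img'][:,:,::-1].copy()
t=np.linspace(0,2*np.pi,60)
for c,r,z in (((.507,.3888),.021,.066),((.5796,.370),.021,.066)):
    q=project(im,np.c_[c[0]+r*np.cos(t),c[1]+r*np.sin(t),0*t+z],s)[:,::-1]
    cv2.polylines(o,[np.int32(q*8)],True,(0,0,255),1,cv2.LINE_AA,3)
cv2.imwrite('pics/w7.png',cv2.resize(o[130:380,160:480],None,fx=2,fy=2))
```

```text
13.2 [0.50857424 0.38865426 0.19973375] [3.14095706e+00 6.24019258e-05 1.57109160e+00] 0.021771231721308616
sleeve_a [241.2, 316.1] 0.88 [0.5067 0.3919 0.095 ]
```

View pics/w7.png

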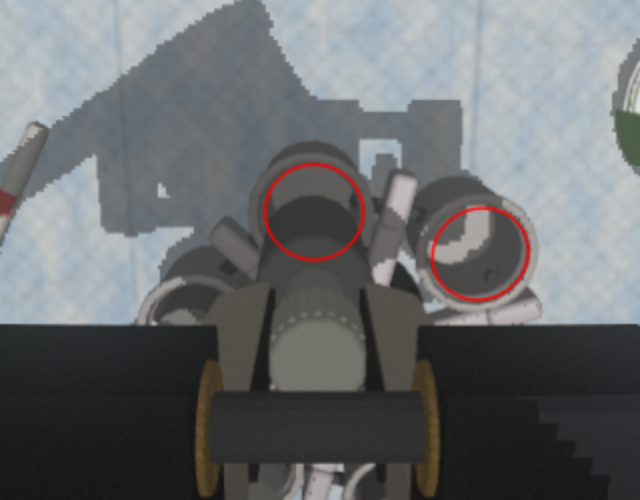

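The sleeve is over the 105° bucket, with its bore at crop (314,212). I'll lower it.

Call:
jog_arm([
  {"dp": [0,-0.0005,0.015],"turn": [0,0,0],"jaw": 1},
  {"dp": [0,0,0.015],"turn": [0,0,0],"jaw": 1},
  {"dp": [0,0,0.012],"turn": [0,0,0],"jaw": 1},
  {"dp": [0,0,0.01],"turn": [0,0,0],"jaw": 1},
  {"dp": [0,0,0.01],"turn": [0,0,0],"jaw": 1},
  {"dp": [0,0,0.008],"turn": [0,0,0],"jaw": 1},
  {"dp": [0,0,0.005],"turn": [0,0,0],"jaw": 1},
  {"dp": [0,0,0.001],"turn": [0,0,0],"jaw": 1},
])

```text
t: 13.97
ee_pos: [0.5073, 0.3884, 0.1223]
ee_rot: [-3.14, 0.001, 1.571]
ft_force: [-1.2, 0.0, -0.9]
opening: 0.0221
finger_force: 20.0
```

Call:
jog_arm([
  {"dp": [0,0,0],"turn": [0,0,0],"jaw": 1},
])

```text
t: 14.05
ee_pos: [0.5077, 0.3887, 0.1234]
ee_rot: [-3.141, 0.0, 1.571]
ft_force: [-0.7, -0.0, -0.1]
opening: 0.0217
finger_force: 20.0
```

Call:
jog_arm([
  {"dp": [0,0,0],"turn": [0,0,0],"jaw": 0.2},
  {"dp": [0,0,0],"turn": [0,0,0],"jaw": 0.2},
  {"dp": [0,0,0],"turn": [0,0,0],"jaw": 0.2},
  {"dp": [0,0,-0.01],"turn": [0,0,0],"jaw": 0.2},
  {"dp": [0,0,-0.03],"turn": [0,0,0],"jaw": 0.2},
  {"dp": [0,0,-0.03],"turn": [0,0,0],"jaw": 0.2},
  {"dp": [-0.02,0.02,0],"turn": [0,0,0],"jaw": -0.2},
  {"dp": [-0.024,0.024,0],"turn": [0,0,0],"jaw": -0.2},
])

```text
t: 14.72
ee_pos: [0.5527, 0.3471, 0.1988]
ee_rot: [3.136, -0.004, 1.575]
ft_force: [0.2, -0.5, -1.1]
opening: 0.0461
finger_force: 0.0
```

Call:
jog_arm([
  {"dp": [-0.025,0.025,0],"turn": [0,0,0],"jaw": -0.2},
  {"dp": [-0.022,0.023,0],"turn": [0,0,0],"jaw": -0.2},
  {"dp": [0,0,0],"turn": [0,0,0],"jaw": -0.2},
  {"dp": [0,0,0],"turn": [0,0,0],"jaw": -0.2},
  {"dp": [0,0,0],"turn": [0,0,0],"jaw": -0.2},
])

```text
t: 15.13
ee_pos: [0.5997, 0.298, 0.1943]
ee_rot: [3.141, -0.001, 1.57]
ft_force: [-0.9, -0.2, -0.7]
opening: 0.0562
finger_force: 0.0
```

Run:
```python
from h import *
s=readout.get_state(); im=imaging.get_image('wrist')
print(s['t'],s['ee_pos'],s['ee_rot'],s['opening'])
for th in ('sleeve_a','tube_a'):
    for x in imaging.place_of(th,im):
        print(th,x['position'],round(x['confidence'],2),unproj(im,x['position'],.015,s).round(4))
o=im['img'][:,:,::-1].copy()
t=np.linspace(0,2*np.pi,60)
for c,r,z in (((.507,.3888),.021,.066),((.5796,.370),.021,.066),((.5996,.2977),.020,.121),((.507,.3888),.0115,.13)):
    q=project(im,np.c_[c[0]+r*np.cos(t),c[1]+r*np.sin(t),0*t+z],s)[:,::-1]
    cv2.polylines(o,[np.int32(q*8)],True,(0,0,255),1,cv2.LINE_AA,3)
cv2.imwrite('pics/w8.png',cv2.resize(o[80:380,120:480],None,fx=2,fy=2))
```

```text
15.1333 [0.59967327 0.29795429 0.19433363] [ 3.14134586e+00 -6.23800820e-04  1.57026756e+00] 0.05622794005997364
sleeve_a [133.3, 216.5] 0.95 [0.5046 0.3858 0.015 ]
sleeve_a [274.4, 270.0] 0.74 [0.5498 0.2466 0.015 ]
tube_a [258.0, 195.0] 0.85 [0.4736 0.2641 0.015 ]
tube_a [224.3, 321.1] 0.65 [0.6022 0.299  0.015 ]
```

View pics/w8.png

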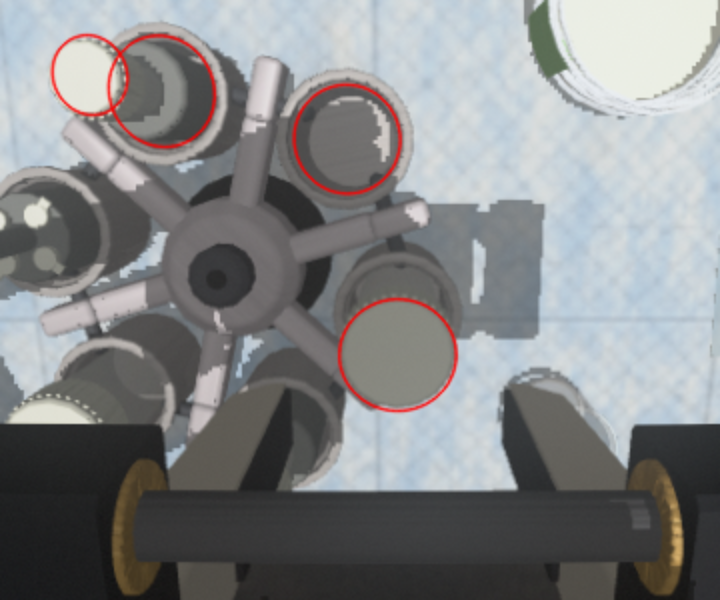

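The sleeve is seated in the 105° bucket, and the tube cap at crop (397,354) lies exactly on its circle. I'll descend and grip.

Call:
jog_arm([
  {"dp": [0,0,0.025],"turn": [0,0,0],"jaw": -0.2},
  {"dp": [0,0,0.025],"turn": [0,0,0],"jaw": -0.2},
  {"dp": [0,0,0.022],"turn": [0,0,0],"jaw": -0.2},
  {"dp": [0,0,0.011],"turn": [0,0,0],"jaw": -0.2},
  {"dp": [0,0,0],"turn": [0,0,0],"jaw": -0.2},
  {"dp": [0,0,0],"turn": [0,0,0],"jaw": 1},
  {"dp": [0,0,0],"turn": [0,0,0],"jaw": 1},
  {"dp": [0,0,0],"turn": [0,0,0],"jaw": 1},
], newtons=20)

```text
t: 15.95
ee_pos: [0.6009, 0.2984, 0.1131]
ee_rot: [3.138, -0.001, 1.571]
ft_force: [1.0, 0.5, 0.3]
opening: 0.0403
finger_force: 1.1
```

Call:
jog_arm([
  {"dp": [0,0,0],"turn": [0,0,0],"jaw": 1},
  {"dp": [0,0,0],"turn": [0,0,0],"jaw": 1},
  {"dp": [0,0,0],"turn": [0,0,0],"jaw": 1},
])

```text
t: 16.2
ee_pos: [0.6009, 0.2983, 0.113]
ee_rot: [3.139, -0.001, 1.571]
ft_force: [-0.8, 0.1, 6.7]
opening: 0.0396
finger_force: 20.0
```

Call:
jog_arm([
  {"dp": [0,0,-0.01],"turn": [0,0,0],"jaw": 1},
  {"dp": [0,0,-0.03],"turn": [0,0,0],"jaw": 1},
  {"dp": [0,0,-0.03],"turn": [0,0,0],"jaw": 1},
  {"dp": [0,0,-0.01],"turn": [0,0,0],"jaw": 1},
  {"dp": [0.022,-0.006,0],"turn": [0,0,0],"jaw": 1},
  {"dp": [0.025,-0.007,0],"turn": [0,0,0],"jaw": 1},
  {"dp": [0.025,-0.0075,0],"turn": [0,0,0],"jaw": 1},
  {"dp": [0,0,0],"turn": [0,0,0],"jaw": 1},
])

```text
t: 16.87
ee_pos: [0.5773, 0.3739, 0.1904]
ee_rot: [-3.141, -0.002, 1.574]
ft_force: [-0.0, 0.6, -1.2]
opening: 0.0397
finger_force: 20.0
```

Call:
jog_arm([
  {"dp": [0,0,0],"turn": [0,0,0],"jaw": 1},
  {"dp": [0,0,0],"turn": [0,0,0],"jaw": 1},
  {"dp": [0,0,0],"turn": [0,0,0],"jaw": 1},
])

```text
t: 17.12
ee_pos: [0.5795, 0.3687, 0.1904]
ee_rot: [-3.141, 0.001, 1.57]
ft_force: [0.1, 0.0, -0.7]
opening: 0.0397
finger_force: 20.0
```

Call:
jog_arm([
  {"dp": [0.0008,0,0.015],"turn": [0,0,0],"jaw": 1},
  {"dp": [0,0,0.015],"turn": [0,0,0],"jaw": 1},
  {"dp": [0,0,0.012],"turn": [0,0,0],"jaw": 1},
  {"dp": [0,0,0.01],"turn": [0,0,0],"jaw": 1},
  {"dp": [0,0,0.01],"turn": [0,0,0],"jaw": 1},
  {"dp": [0,0,0.008],"turn": [0,0,0],"jaw": 1},
  {"dp": [0,0,0.005],"turn": [0,0,0],"jaw": 1},
  {"dp": [0,0,0],"turn": [0,0,0],"jaw": 1},
])

```text
t: 17.78
ee_pos: [0.5786, 0.3701, 0.1139]
ee_rot: [-3.14, 0.001, 1.571]
ft_force: [-0.3, -0.4, -1.3]
opening: 0.0397
finger_force: 20.0
```

Call:
jog_arm([
  {"dp": [0,0,0],"turn": [0,0,0],"jaw": 1},
])

```text
t: 17.87
ee_pos: [0.5792, 0.3706, 0.1156]
ee_rot: [-3.141, -0.0, 1.571]
ft_force: [0.7, -0.8, -0.2]
opening: 0.0396
finger_force: 20.0
```

Call:
jog_arm([
  {"dp": [0,0,0],"turn": [0,0,0],"jaw": -0.2},
  {"dp": [0,0,0],"turn": [0,0,0],"jaw": -0.2},
  {"dp": [0,0,0],"turn": [0,0,0],"jaw": -0.2},
  {"dp": [0,0,-0.01],"turn": [0,0,0],"jaw": -0.2},
  {"dp": [0,0,-0.03],"turn": [0,0,0],"jaw": -0.2},
  {"dp": [0,0,-0.035],"turn": [0,0,0],"jaw": -0.2},
  {"dp": [0,0,-0.035],"turn": [0,0,0],"jaw": -0.2},
  {"dp": [0,0,0],"turn": [0,0,0],"jaw": 0.2},
])

```text
t: 18.53
ee_pos: [0.5826, 0.3724, 0.2371]
ee_rot: [3.129, -0.007, 1.571]
ft_force: [0.3, -0.2, 1.5]
opening: 0.0525
finger_force: 0.0
```

Call:
jog_arm([
  {"dp": [-0.034,-0.004,0],"turn": [0,0,0],"jaw": 0.2},
  {"dp": [-0.034,-0.004,0],"turn": [0,0,0],"jaw": 0.2},
  {"dp": [-0.034,-0.004,0],"turn": [0,0,0],"jaw": 0.2},
  {"dp": [-0.034,-0.004,0],"turn": [0,0,0],"jaw": 0.2},
  {"dp": [-0.034,-0.004,0],"turn": [0,0,0],"jaw": 0.2},
  {"dp": [-0.034,-0.004,0],"turn": [0,0,0],"jaw": 0.2},
  {"dp": [-0.034,-0.004,0],"turn": [0,0,0],"jaw": 0.2},
  {"dp": [-0.034,-0.004,0],"turn": [0,0,0],"jaw": 0.2},
])

```text
t: 19.2
ee_pos: [0.5471, 0.0971, 0.2269]
ee_rot: [3.14, -0.0, 1.571]
ft_force: [-0.6, 0.1, 0.1]
opening: 0.0374
finger_force: 0.0
```

Call:
jog_arm([
  {"dp": [-0.034,-0.005,0],"turn": [0,0,0],"jaw": 0.2},
  {"dp": [0,0,0.025],"turn": [0,0,0],"jaw": 0.2},
  {"dp": [0,0,0.02],"turn": [0,0,0],"jaw": 0.2},
  {"dp": [0,0,0],"turn": [0,0,0],"jaw": 0.2},
  {"dp": [0,0,0],"turn": [0,0,0],"jaw": 0.2},
])

```text
t: 19.62
ee_pos: [0.5415, 0.0644, 0.1805]
ee_rot: [-3.14, -0.0, 1.571]
ft_force: [0.4, -0.3, 0.7]
opening: 0.0375
finger_force: 0.0
```

Run:
```python
from h import *
s=readout.get_state(); im=imaging.get_image('wrist')
print(s['t'],s['ee_pos'],s['ee_rot'],s['opening'])
for th in ('adapter_a',):
    for x in imaging.place_of(th,im):
        print(th,x['position'],round(x['confidence'],2),unproj(im,x['position'],.008,s).round(4))
g=im['img'][:,:,::-1].astype(float); o=(255*(np.clip(g,0,200)/200)**.6).astype(np.uint8)
t=np.linspace(0,2*np.pi,60)
for c,r,z in (((.543,.0645),.021,.06),((.542,.0646),.006,.113)):
    q=project(im,np.c_[c[0]+r*np.cos(t),c[1]+r*np.sin(t),0*t+z],s)[:,::-1]
    cv2.polylines(o,[np.int32(q*8)],True,(0,0,255),1,cv2.LINE_AA,3)
cv2.imwrite('pics/w9.png',cv2.resize(o[140:360,220:420],None,fx=2.5,fy=2.5))
```

```text
19.6167 [0.54154199 0.06441736 0.18054233] [-3.13994589e+00 -1.12634342e-06  1.57059847e+00] 0.037475259930240035
adapter_a [228.6, 314.4] 0.76 [0.5372 0.0626 0.008 ]
```

View pics/w9.png

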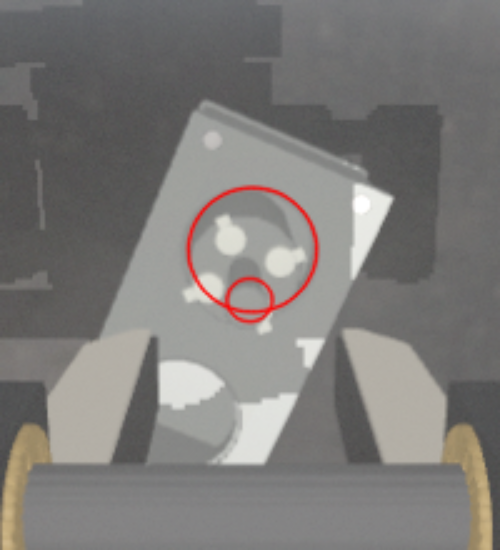

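The adapter stands upright in the rack. The lids' centre at crop (244,275) puts the stem at about (0.541, 0.0617), so I'll shift y by -2.5 mm, descend and grip.

Call:
jog_arm([
  {"dp": [-0.0025,0,0.025],"turn": [0,0,0],"jaw": 0.2},
  {"dp": [0,0,0.025],"turn": [0,0,0],"jaw": 0.2},
  {"dp": [0,0,0.018],"turn": [0,0,0],"jaw": 0.2},
  {"dp": [0,0,0.008],"turn": [0,0,0],"jaw": 0.2},
  {"dp": [0,0,0],"turn": [0,0,0],"jaw": 0.2},
  {"dp": [0,0,0],"turn": [0,0,0],"jaw": 1},
  {"dp": [0,0,0],"turn": [0,0,0],"jaw": 1},
  {"dp": [0,0,0],"turn": [0,0,0],"jaw": 1},
], newtons=20)

```text
t: 20.38
ee_pos: [0.5436, 0.0622, 0.1067]
ee_rot: [3.138, -0.0, 1.571]
ft_force: [0.3, 0.5, 0.9]
opening: 0.022
finger_force: 0.0
```

Call:
jog_arm([
  {"dp": [0,0,0],"turn": [0,0,0],"jaw": 1},
  {"dp": [0,0,0],"turn": [0,0,0],"jaw": 1},
  {"dp": [0,0,0],"turn": [0,0,0],"jaw": 1},
  {"dp": [0,0,0],"turn": [0,0,0],"jaw": 1},
  {"dp": [0,0,0],"turn": [0,0,0],"jaw": 1},
])

```text
t: 20.8
ee_pos: [0.5427, 0.062, 0.1058]
ee_rot: [3.141, -0.0, 1.571]
ft_force: [-1.9, 0.1, 5.6]
opening: 0.0099
finger_force: 20.0
```

Call:
jog_arm([
  {"dp": [0,0,-0.01],"turn": [0,0,0],"jaw": 1},
  {"dp": [0,0,-0.03],"turn": [0,0,0],"jaw": 1},
  {"dp": [0,0,-0.035],"turn": [0,0,0],"jaw": 1},
  {"dp": [0,0,-0.035],"turn": [0,0,0],"jaw": 1},
  {"dp": [0,0,-0.035],"turn": [0,0,0],"jaw": 1},
  {"dp": [0,0,0],"turn": [0,0,0],"jaw": 1},
  {"dp": [0.02,0.005,0],"turn": [0,0,0],"jaw": 1},
  {"dp": [0.033,0.008,0],"turn": [0,0,0],"jaw": 1},
])

```text
t: 21.47
ee_pos: [0.556, 0.1132, 0.2516]
ee_rot: [3.139, 0.001, 1.567]
ft_force: [0.6, -0.4, -0.8]
opening: 0.0097
finger_force: 20.0
```

Call:
jog_arm([
  {"dp": [0.033,0.008,0],"turn": [0,0,0],"jaw": 1},
  {"dp": [0.033,0.008,0],"turn": [0,0,0],"jaw": 1},
  {"dp": [0.033,0.008,0],"turn": [0,0,0],"jaw": 1},
  {"dp": [0.033,0.008,0],"turn": [0,0,0],"jaw": 1},
  {"dp": [0.03,0.007,0],"turn": [0,0,0],"jaw": 1},
  {"dp": [0.021,0.005,0],"turn": [0,0,0],"jaw": 1},
  {"dp": [0,0,0],"turn": [0,0,0],"jaw": 1},
  {"dp": [0,0,0.03],"turn": [0,0,0],"jaw": 1},
])

```text
t: 22.13
ee_pos: [0.6022, 0.3006, 0.2267]
ee_rot: [3.131, -0.004, 1.573]
ft_force: [0.8, 0.0, 1.6]
opening: 0.01
finger_force: 20.0
```

Call:
jog_arm([
  {"dp": [0,0,0.025],"turn": [0,0,0],"jaw": 1},
  {"dp": [0,0,0],"turn": [0,0,0],"jaw": 1},
  {"dp": [0,0,0],"turn": [0,0,0],"jaw": 1},
])

```text
t: 22.38
ee_pos: [0.5979, 0.2969, 0.1929]
ee_rot: [-3.137, 0.002, 1.57]
ft_force: [0.4, -1.2, -0.2]
opening: 0.0096
finger_force: 20.0
```

Run:
```python
from h import *
s=readout.get_state(); im=imaging.get_image('wrist')
print(s['t'],s['ee_pos'],s['ee_rot'],s['opening'])
o=im['img'][:,:,::-1].copy()
t=np.linspace(0,2*np.pi,60)
for c,r,z in (((.5996,.2977),.021,.066),((.5796,.370),.020,.121)):
    q=project(im,np.c_[c[0]+r*np.cos(t),c[1]+r*np.sin(t),0*t+z],s)[:,::-1]
    cv2.polylines(o,[np.int32(q*8)],True,(0,0,255),1,cv2.LINE_AA,3)
cv2.imwrite('pics/w10.png',cv2.resize(o[80:380,120:480],None,fx=2,fy=2))
```

```text
22.3833 [0.59786647 0.29694197 0.19293368] [-3.13739177e+00  1.83002977e-03  1.57047544e+00] 0.009585259461867276
```

View pics/w10.png

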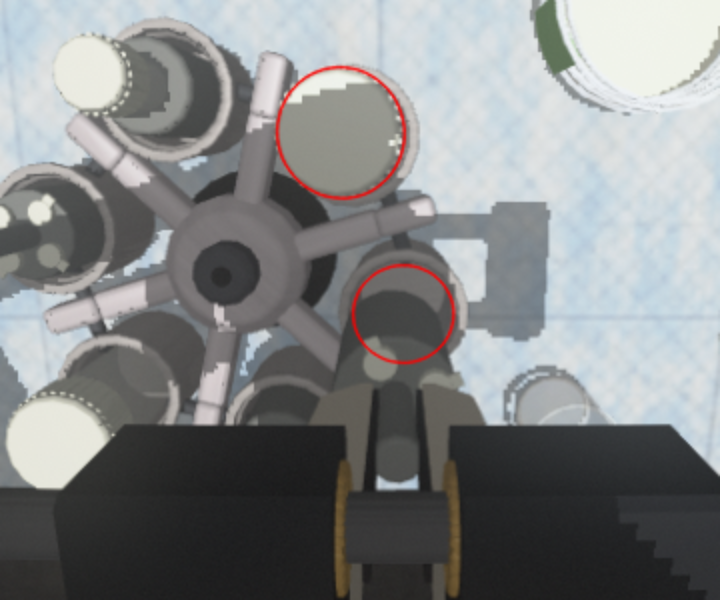

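The adapter is over the -15° bucket, with its bore at crop (404,314), and the tube is seated at 45°. I'll lower it.

Call:
jog_arm([
  {"dp": [0,0,0.015],"turn": [0,0,0],"jaw": 1},
  {"dp": [0,0,0.015],"turn": [0,0,0],"jaw": 1},
  {"dp": [0,0,0.012],"turn": [0,0,0],"jaw": 1},
  {"dp": [0,0,0.01],"turn": [0,0,0],"jaw": 1},
  {"dp": [0,0,0.01],"turn": [0,0,0],"jaw": 1},
  {"dp": [0,0,0.01],"turn": [0,0,0],"jaw": 1},
  {"dp": [0,0,0.006],"turn": [0,0,0],"jaw": 1},
  {"dp": [0,0,0],"turn": [0,0,0],"jaw": 1},
])

```text
t: 23.1
ee_pos: [0.5984, 0.2976, 0.1147]
ee_rot: [-3.139, 0.001, 1.571]
ft_force: [-0.8, -0.5, -1.1]
opening: 0.0103
finger_force: 20.0
```

Call:
jog_arm([
  {"dp": [0,0,0],"turn": [0,0,0],"jaw": 1},
])

```text
t: 23.18
ee_pos: [0.599, 0.298, 0.1163]
ee_rot: [-3.141, 0.0, 1.571]
ft_force: [-0.4, 0.4, -0.7]
opening: 0.0097
finger_force: 20.0
```

Down another 3 mm, then release, retreat upward and away toward -y, and check.

Call:
jog_arm([
  {"dp": [0,0,0.003],"turn": [0,0,0],"jaw": 1},
  {"dp": [0,0,0],"turn": [0,0,0],"jaw": 1},
  {"dp": [0,0,0],"turn": [0,0,0],"jaw": 0.2},
  {"dp": [0,0,0],"turn": [0,0,0],"jaw": 0.2},
  {"dp": [0,0,0],"turn": [0,0,0],"jaw": 0.2},
  {"dp": [0,0,-0.01],"turn": [0,0,0],"jaw": 0.2},
  {"dp": [0,0,-0.03],"turn": [0,0,0],"jaw": 0.2},
  {"dp": [0,0,-0.035],"turn": [0,0,0],"jaw": 0.2},
])

```text
t: 23.85
ee_pos: [0.5974, 0.2973, 0.187]
ee_rot: [-3.136, 0.002, 1.571]
ft_force: [0.6, -0.4, 0.2]
opening: 0.0369
finger_force: 0.0
```

Call:
jog_arm([
  {"dp": [0,0,-0.035],"turn": [0,0,0],"jaw": 0.2},
  {"dp": [0,0,-0.035],"turn": [0,0,0],"jaw": 0.2},
  {"dp": [0,-0.02,-0.035],"turn": [0,0,0],"jaw": 0.2},
  {"dp": [-0.03,-0.02,0],"turn": [0,0,0],"jaw": 0.2},
  {"dp": [-0.03,-0.02,0],"turn": [0,0,0],"jaw": 0.2},
  {"dp": [0,0,0],"turn": [0,0,0],"jaw": 0.2},
  {"dp": [0,0,0],"turn": [0,0,0],"jaw": 0.2},
  {"dp": [0,0,0],"turn": [0,0,0],"jaw": 0.2},
])

```text
t: 24.52
ee_pos: [0.5396, 0.2382, 0.2949]
ee_rot: [3.14, -0.001, 1.57]
ft_force: [-0.0, -0.3, 0.3]
opening: 0.0375
finger_force: 0.0
```

Run:
```python
from h import *
s=readout.get_state(); im=imaging.get_image('wrist')
print(s['t'],s['ee_pos'],s['opening'])
for th in ('tube_a','sleeve_a','adapter_a'):
    for x in imaging.place_of(th,im):
        print(th,x['position'],round(x['confidence'],2),unproj(im,x['position'],.015,s).round(4))
o=im['img'][:,:,::-1].copy()
t=np.linspace(0,2*np.pi,60)
for k,(r,z) in enumerate([(.006,.12),(.02,.121),(.0115,.13),(.006,.12),(.02,.121),(.0115,.13)]):
    a=np.radians(-14.5+60*k);c=np.array([.527,.3165])+.075*np.array([np.cos(a),np.sin(a)])
    q=project(im,np.c_[c[0]+r*np.cos(t),c[1]+r*np.sin(t),0*t+z],s)[:,::-1]
    cv2.polylines(o,[np.int32(q*8)],True,(0,0,255),1,cv2.LINE_AA,3)
cv2.imwrite('pics/w11.png',cv2.resize(o[20:320,160:540],None,fx=2,fy=2))
```

```text
24.5167 [0.53956982 0.23817635 0.29488607] 0.03753688641641568
tube_a [102.5, 351.9] 0.96 [0.58   0.3669 0.015 ]
tube_a [187.7, 267.3] 0.8 [0.4756 0.2656 0.015 ]
sleeve_a [203.9, 326.1] 0.97 [0.5497 0.245  0.015 ]
sleeve_a [84.6, 287.7] 0.6 [0.5037 0.387  0.015 ]
adapter_a [130.3, 246.7] 0.8 [0.4529 0.3352 0.015 ]
adapter_a [160.3, 364.6] 0.76 [0.5971 0.2993 0.015 ]
```

View pics/w11.png

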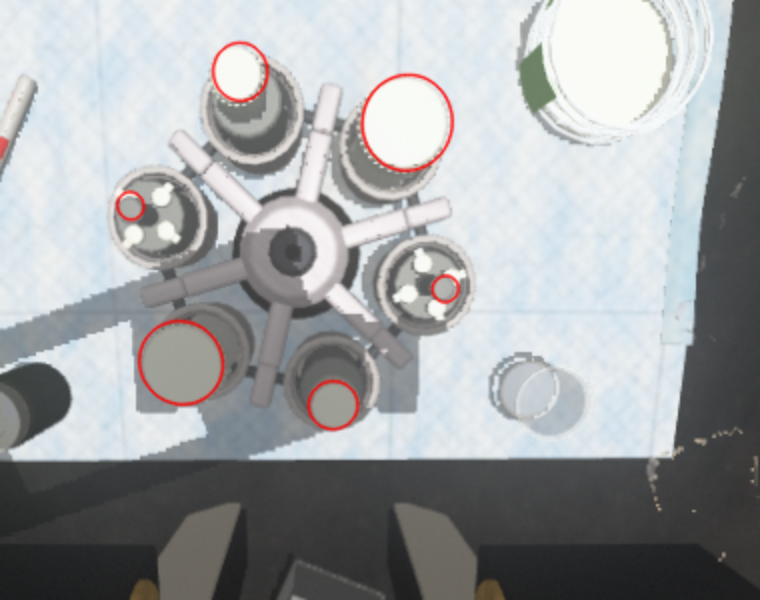

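All six loads match the circles for their seated positions, and each faces its twin: tubes at crop (407,122)/(182,362), sleeves at (240,72)/(332,404), adapters at (130,205)/(445,288). The jar and beaker are where they were.

```bash
python3 -c "
from bench import finish_job
print(finish_job())"
```

```text
the job is handed in; nothing more can be done
None
```

The job is handed in at about 25 s of the 109 s allowed: in the last wrist picture all six loads stand seated in the rotor with each pair opposite and the jar and beaker in place, but `finish_job()` returned no verdict.

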